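# Slip the rolling pin out of a part-opening storage box

## Task

Slide the storage box's clear cover open by its blue knob, all the way to its stop: that uncovers only a gap shorter than the rolling pin inside. Then take hold of the pin and draw it out slantwise, yellow-ringed end first, and finish while still holding it in the gripper: level, still, and about a hand's breadth (10 cm) clear above the box, touching nothing else. Leave the cover open, and do not disturb the cupcakes or the jar.

Things in the scene. Friction and masses are not known exactly. Their poses are not given: they have to be found in the camera images.
- box: Fixed white open-topped box, outside 280 (its x) x 345 (its y) x 96 mm high; walls 5 mm, floor 6 mm thick. Origin: centre of its underside, on the table; x, y along its sides, z up. Its yaw is within 17 degrees of zero, so its long side (y) runs roughly across in front of the robot. It carries the sliding cover.
- cover (a joint): Opening of the clear sliding cover (280 x 345 x 5 mm, on top of the walls, underside 96, top 101 mm above the table), in m: 0 = box closed; grows as the cover slides towards the box's -y; 0.2 = fully open, at its stop. Starts at 0 to 0.05. Sliding takes about 3 N; it stays where left. Fully open it overhangs the box's -y end by 200 mm.
- cover_edge (a point): Middle of the top of the cover's +y edge, marked by a blue strip 10 mm wide. With the cover fully open it lies at y = -27 mm in the box's frame; the gap runs from there to the inner face of the box's +y end wall at y = 167 mm (96 mm high), over the full inner width of 270 mm.
- knob (a point): Point on the axis of the cover's upright blue round knob (diameter 28 mm, 36 mm tall, from 101 to 137 mm above the table), at 119 mm above the table. It moves with the cover and lies at x = 0, y = 100 mm minus the cover's opening in the box's frame.
- pin: Loose wooden rolling pin in the box, along the box's y within 6 degrees, its middle within 10 mm along y and 25 mm along x of the box's. Barrel 40 mm thick, 300 mm long, 0.19 to 0.31 kg; a ring of 44 mm diameter, 12 mm wide, 4 mm from each end (yellow at +y, red at -y), on which it rests and may roll. y is its length; origin 22 mm off its axis at mid-length, at first below it.
- pin_mid (a point): Centre of the rolling pin, on its axis at mid-length (28 mm above the table while it lies in the box); centre of mass.
- pin_yellow (a point): Centre of the pin's end face at the yellow ring, the end lying under the part of the box that the cover opens.
- pin_red (a point): Centre of the pin's end face at the red ring, the end that stays under the cover.
- cupcake_pink: Bystander: cupcake with pink top, 64 mm across, 56 mm tall, on a low white tray beyond the box's +y end. Origin: centre of its underside.
- cupcake_blue: Bystander: cupcake with blue top, 64 mm across, 56 mm tall, on the same tray. Origin: centre of its underside.
- bottle: Bystander: small red jar with white cap, 44 mm across, 85 mm tall, standing on the table beyond the box's -y end. Origin: centre of its underside.

How it is judged:
On the way, in this order (a step that is already met when the one before it is completed fails the run):
1. the cover is slid open to its stop (within 10 mm) while the pin still lies in the box (value of joint cover above 0.19 m and height (world z) of pin_mid below 0.05 m), for 0.1 s.
2. the pin slants through the gap: its yellow end above the rim, its red end still below it inside the box (height (world z) of pin_yellow above 0.12 m and height (world z) of pin_red below 0.085 m and y of pin_red in the frame of box below 0.1 m and contact force between the fingers and pin above 0.5 N), for 0.1 s.
At the end, for the whole second after the job is handed in: Cover still open to within 20 mm of its stop; pin held by the fingers, touching neither box nor cover, slower than 30 mm/s, level within 15 degrees, both end centres over 165 mm above the table (underside some 45 mm above the rim), its middle within 250 mm of the box's middle seen from above (value of joint cover above 0.18 m and height (world z) of each of pin_yellow, pin_red above 0.165 m and angle between pin's own y axis and vertical between 1.309 and 1.833 rad and horizontal distance between pin_mid and box below 0.25 m and contact force between the fingers and pin above 1 N and contact force between pin and box below 0.1 N and linear speed of pin below 0.03 m/s); the arm keeps its last pose, push and grip.
It fails at once if a cupcake or the jar is shifted by more than 25 mm or knocked over (distance of any of cupcake_pink, cupcake_blue, bottle from where it was at the start of the episode above 0.025 m or angle between any of cupcake_pink, cupcake_blue, bottle's own z axis and vertical above 0.5 rad).
It also fails if it takes over 54 s, if anything falls off the work surface, if the arm or the gripper's body presses on something with over 40 N, if the wrist force passes 120 N, or if a joint passes its speed limit or range.

## Robot

A 7-joint arm with a two-finger parallel gripper is mounted at the origin on the work surface. World frame = base frame: x ahead of the robot, y to its left, z up, the work surface at z = 0. Lengths are in m, angles in rad, forces in N, time in s.
With the tool pointing down it reaches from about 0.4 to 0.85 m from the base axis. Payload 4.5 kg.
Tool frame: the origin (TCP) lies between the finger pads; the fingertips stand 11 mm ahead of it and the grasp point (between the pads) lies 8 mm behind it (r.nose_length is the distance from the TCP to the fingertips, in m); z points along the fingers, y is the line along which they close (so a half turn about z gives the same grasp; the last joint's range is limited). The gripper opens to 88 mm and grips with 3 to 60 N. Pads are 18 mm wide; open, the fingers measure 123 mm over their backs; the gripper's body (75 mm by 187 mm) begins 45 mm behind the grasp point.
Start: joints at [1.246, 0.689, -0.195, 1.565, 0.157, 0.902, -0.215], TCP at [0.219, -0.585, 0.223] pointing down, gripper open.
Joint ranges: [-3.01, 3.01], [-0.46, 2.08], [-1.47, 1.51], [0.13, 2.56], [-1, 4.14], [0.04, 2.09], [-2.66, 2.66]. Speed limits (rad/s): [2.57, 2.57, 3.14, 3.14, 3.14, 3.14, 3.14].

## Interface

Orientations are given as a unit quaternion [x, y, z, w].
In Python, from plant import get_state, snapshot, camera_model, r gives the robot as it stands.
- The arm moves only by the shell command python3 -m inch 'ROWS' [FORCE]. ROWS is text: rows parted by semicolons, each of 7 numbers parted by spaces: the opening, from -1 (shut) to 1 (fully open), then the shift along the tool's x, y, z in m, then the turn, a rotation vector about the tool's x, y, z in rad. A call has 1 to 20 rows; each row shifts and turns the commanded pose from where the row before left it, along the tool's axes as they then stand; what a row does not reach is not made up. A row lasts 1/12 s, in which the tool goes at most 41.7 mm and 7.16 degrees, less where a joint would pass 70% of its speed; a pose out of reach is approached as far as the arm can. A call is refused whole if a number of a shift passes 0.0417 or a number of a turn 0.125, either way. A call with a gripper value outside its range is refused whole. The fingers move at their own pace and stop on an object; FORCE is the grip in N (left out, the last holds). Time passes only in rows, so rows that do not move let the fingers close. It gives the time, the measured TCP pose, the force, the opening and the grip force at its end, in the units of the state.
- get_state(): the state, without advancing time (a new reading comes with each control period).
- snapshot(name): name is "side" or "top"; returns (picture, depth): 420x560x3 uint8, red, green, blue; 420x560 float32, m along the optical axis (not along the pixel's ray), 0 where there is no reading.
- camera_model(name): a dict with "intrinsics" (3x3 intrinsics, pixels), "dist" ([k1, k2, p1, p2, k3] as OpenCV has them; the pictures are not rectified), "view" (4x4, takes a point from world to camera coordinates). Camera axes: x right, y down, z forward; pixel columns grow to the right and rows downward; lengths in m; the calibration is good to about 2 mm. A picture is of the moment at which its call begins. camera_model takes no time and is no camera call.
- r.finish_job(): hands the job in; it is judged then, once.
The state is a dict: "clock": time; "q": joint angles; "qd": joint speeds; "joint_torque": joint torques, N m; "tool_pos": TCP position; "eef_rot": TCP orientation; "contact_force": force on the tool from outside, world axes, zero at the start; "moment": the same for the moment, N m; "opening": opening from 0.0 (shut) to 1.0 (fully open); "finger_force": force on a finger pad.
Only numpy, scipy, OpenCV 4.12 (cv2) and the standard library are available. Lean on these libraries where they do the work, as an engineer would, in place of code of your own. Each camera call takes 0.05 s, during which the arm holds its last target. There are 200 camera calls.

## Working session

There is one attempt and no reset: what is moved stays moved. The work goes in short steps, Python scripts to look and compute and a shell command to move; the robot and the scene stay as the last step left them, time stands still between calls to the robot, and variables do not carry over. Pictures are saved under pics/ and viewed, at most 12 in all, crops included, and the job is handed in when it is done.

```bash
ls; mkdir -p pics
python3 - <<'E'
from plant import *
import cv2,numpy as np
np.set_printoptions(precision=4,suppress=True)
for n in("top","side"):
    p,d=snapshot(n); cv2.imwrite(f"pics/{n}0.png",p[...,::-1]); np.save(f"pics/{n}0d.npy",d)
    m=camera_model(n); print(n,m)
s=get_state();print(s)
E
```

```text
pics
top {'intrinsics': array([[455.9209,   0.    , 276.2872],
       [  0.    , 455.9209, 201.6053],
       [  0.    ,   0.    ,   1.    ]]), 'dist': array([-0.0404,  0.    ,  0.    ,  0.    ,  0.    ]), 'view': array([[-0.0128, -0.9999, -0.0076,  0.0146],
       [-0.9805,  0.014 , -0.1961,  0.5781],
       [ 0.1962,  0.0049, -0.9805,  1.3067],
       [ 0.    ,  0.    ,  0.    ,  1.    ]])}
side {'intrinsics': array([[470.8917,   0.    , 288.4634],
       [  0.    , 470.8917, 213.3729],
       [  0.    ,   0.    ,   1.    ]]), 'dist': array([-0.0687,  0.    ,  0.    ,  0.    ,  0.    ]), 'view': array([[-0.8927, -0.4506,  0.0099,  0.5291],
       [-0.3466,  0.6723, -0.6541,  0.2373],
       [ 0.2881, -0.5873, -0.7563,  1.6202],
       [ 0.    ,  0.    ,  0.    ,  1.    ]])}
{'clock': 0.1, 'q': array([ 1.2458,  0.6898, -0.1945,  1.5662,  0.1573,  0.9025, -0.2151]), 'qd': array([ 0.0009,  0.    , -0.0003, -0.0021, -0.0005,  0.0007, -0.0001]), 'joint_torque': array([ -0.0021, -52.8498,  -1.2711, -15.3837,  -0.0525,   0.002 ,
         0.    ]), 'tool_pos': array([ 0.2192, -0.5847,  0.2227]), 'eef_rot': array([ 0.9839,  0.1785, -0.0002, -0.0008]), 'contact_force': array([-1.2428,  0.6817, -0.3376]), 'moment': array([-0.0044,  0.0355,  0.0437]), 'finger_force': 0.0, 'opening': 1.0008166932222977}
```

View pics/top0.png

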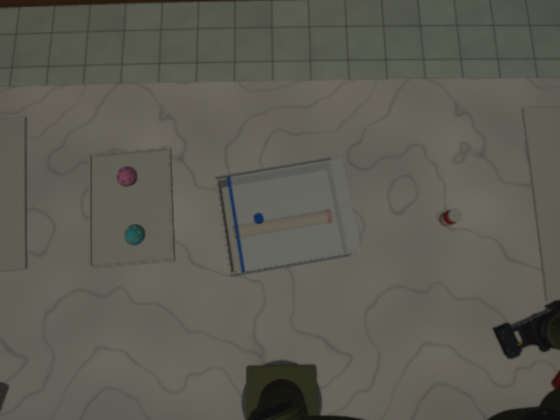

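View pics/side0.png

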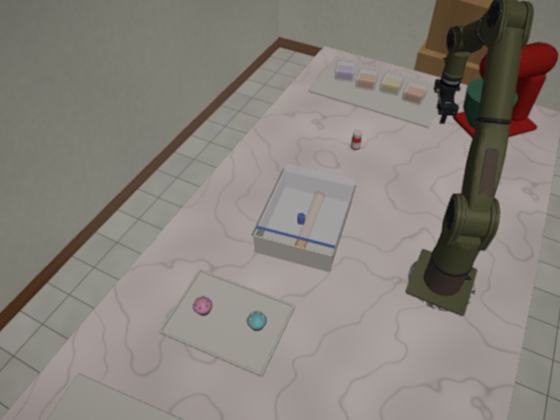

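The top view shows the box at about (218–355, 158–275), the blue strip from (230,178) to (242,272), the knob at (258,218) and the pin from (238,230) to red ring (330,216). The cupcakes are at left and the jar is at (450,217). Next I'll localise these.

```bash
cat > h.py <<'E'
from plant import *
import cv2,numpy as np
from scipy.spatial.transform import Rotation as R
np.set_printoptions(precision=4,suppress=True)
def onz(n,uv,z):
    m=camera_model(n);V=m["view"];uv=np.atleast_2d(np.array(uv,float))
    u=cv2.undistortPoints(uv.reshape(-1,1,2),m["intrinsics"],m["dist"]).reshape(-1,2)
    d=np.c_[u,np.ones(len(u))]@V[:3,:3]; c=-V[:3,:3].T@V[:3,3]
    return c+d*((z-c[2])/d[:,2])[:,None]
def blobs(p,lo,hi,roi=None,amin=4):
    h=cv2.cvtColor(p,cv2.COLOR_RGB2HSV);m=cv2.inRange(h,lo,hi)
    if roi: k=np.zeros_like(m);k[roi[1]:roi[3],roi[0]:roi[2]]=1;m=m*k
    n,l,s,c=cv2.connectedComponentsWithStats(m)
    return [(s[i,4],c[i],np.argwhere(l==i)[:,::-1]) for i in range(1,n) if s[i,4]>=amin]
E
python3 - <<'E'
from h import *
for n,roi in(("top",(210,150,365,285)),("side",(245,160,365,275))):
    p=cv2.imread(f"pics/{n}0.png")[...,::-1].copy()
    print(n)
    for a,c,q in blobs(p,(100,120,40),(130,255,255),roi):
        if a>150 or np.ptp(q[:,0])>40 or np.ptp(q[:,1])>40:
            vx,vy,x,y=cv2.fitLine(q.astype(np.float32),2,0,.01,.01).ravel()
            t=(q-[x,y])@[vx,vy];e=[[x+vx*k,y+vy*k] for k in(t.min(),t.max())]
            E=onz(n,e,.101);print("strip",a,e,E,E.mean(0),"yaw",np.arctan2(*(E[np.argmax(E[:,0])]-E[np.argmin(E[:,0])])[[1,0]]))
        else: print("blob",a,c,onz(n,c,.122))
    for lab,lo,hi in(("red",(0,70,60),(8,255,255)),("red2",(170,50,60),(180,255,255)),("wood",(5,30,60),(22,255,255)),("yel",(20,80,60),(35,255,255))):
        for a,c,q in blobs(p,lo,hi,roi,6): print(lab,a,c,onz(n,c,.036 if lab!='wood' else .032),q.min(0),q.max(0))
    x0,y0,x1,y1=roi; cv2.imwrite(f"pics/{n}0c.png",cv2.resize(p[y0:y1,x0:x1,::-1],None,fx=4,fy=4,interpolation=2)*1)
a=cv2.imread("pics/top0c.png"); cv2.imwrite("pics/c0.png",cv2.convertScaleAbs(a,alpha=1.5))
E
```

```text
top
strip 211 [[np.float64(228.07850582533885), np.float64(176.9876608967449)], [np.float64(242.86116537788007), np.float64(271.02182305021154)]] [[0.645  0.1469 0.101 ]
 [0.3717 0.1032 0.101 ]] [0.5084 0.125  0.101 ] yaw 0.15859655467786507
blob 65 [258.0923 217.9231] [[0.519  0.0586 0.122 ]]
wood 10 [223.6 153.1] [[0.74   0.1694 0.032 ]] [223 150] [224 156]
wood 8 [237.375 151.125] [[0.7457 0.1264 0.032 ]] [235 150] [240 152]
wood 29 [272.3448 156.1034] [[0.7279 0.0174 0.032 ]] [268 151] [277 162]
wood 7 [346.4286 152.    ] [[ 0.7378 -0.2137  0.032 ]] [345 150] [348 154]
wood 7 [239.1429 157.5714] [[0.7247 0.1208 0.032 ]] [237 155] [241 160]
wood 6 [262.     156.1667] [[0.7281 0.0496 0.032 ]] [260 155] [263 158]
wood 8 [230.25 158.25] [[0.7229 0.1485 0.032 ]] [228 156] [232 160]
wood 10 [258.6 158.2] [[0.7217 0.0602 0.032 ]] [257 156] [261 160]
wood 13 [212.6923 159.7692] [[0.7189 0.2032 0.032 ]] [210 158] [215 162]
wood 15 [222.1333 164.1333] [[0.7043 0.1736 0.032 ]] [219 160] [225 169]
wood 6 [349.     163.8333] [[ 0.6995 -0.22    0.032 ]] [348 162] [350 166]
wood 9 [218.8889 167
[... 164 characters left out ...]
.2028 0.032 ]] [210 167] [215 170]
wood 11 [215.7273 203.3636] [[0.5805 0.1918 0.032 ]] [212 201] [219 206]
wood 1082 [286.2689 223.097 ] [[ 0.5167 -0.0223  0.032 ]] [239 209] [332 236]
wood 21 [233.9524 231.9524] [[0.4919 0.1356 0.032 ]] [233 226] [235 237]
side
blob 42 [300.9048 217.5   ] [[0.518  0.0542 0.122 ]]
strip 91 [[np.float64(258.02747324351594), np.float64(226.89366125471042)], [np.float64(332.9359383294068), np.float64(246.24794931114084)]] [[0.6396 0.1452 0.101 ]
 [0.3734 0.1031 0.101 ]] [0.5065 0.1241 0.101 ] yaw 0.1567394210295479
wood 6 [320.3333 194.3333] [[ 0.5331 -0.1579  0.032 ]] [318 193] [322 196]
wood 81 [300.6049 243.5802] [[0.4966 0.0948 0.032 ]] [295 240] [307 248]
```

View pics/c0.png

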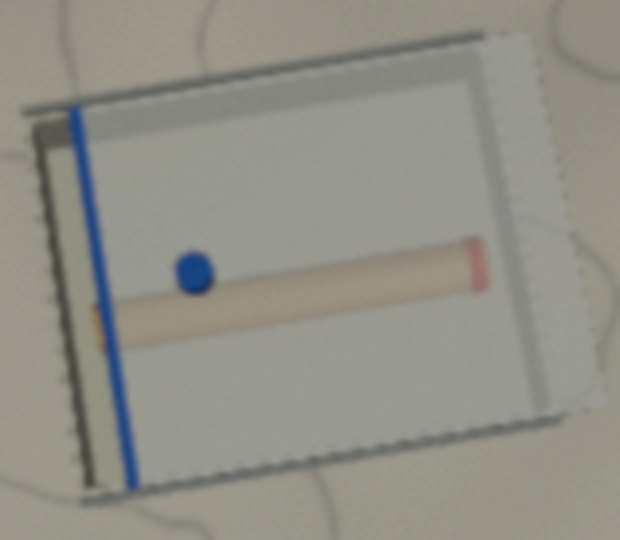

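The strip and knob agree between the two views: yaw is about 0.158 rad, and the knob is at (0.518, 0.057). I'll fly there at height, then turn.

```bash
python3 -m inch '1 .025 -.025 0 0 0 0;1 .025 -.025 0 0 0 0;1 .025 -.025 0 0 0 0;1 .025 -.025 0 0 0 0;1 .025 -.025 0 0 0 0;1 .025 -.025 0 0 0 0;1 .025 -.025 0 0 0 0;1 .025 -.025 0 0 0 0;1 .025 -.025 0 0 0 0;1 .025 -.025 0 0 0 0;1 .025 -.025 0 0 0 0;1 .025 -.025 0 0 0 0;1 .025 -.025 0 0 0 0;1 .025 -.025 0 0 0 0;1 .025 -.025 0 0 0 0;1 .025 -.025 0 0 0 0;1 .025 -.025 0 0 0 0;1 .025 -.025 0 0 0 0;1 .025 -.025 0 0 0 0;1 .005 -.005 0 0 0 0'
python3 -m inch '1 0 0 0 0 0 -.124;1 0 0 0 0 0 -.124;1 0 0 0 0 0 -.124;1 0 0 0 0 0 -.124;1 0 0 0 0 0 -.124;1 0 0 0 0 0 -.124;1 0 0 0 0 0 -.124;1 0 0 0 0 0 -.124;1 0 0 0 0 0 -.124;1 0 0 0 0 0 -.124;1 0 0 0 0 0 -.124;1 0 0 0 0 0 0'
cat >> h.py <<'E'
def go(target,theta=None):
    "print tool-frame shift to target and yaw error"
    s=get_state();Rm=R.from_quat(s["eef_rot"]).as_matrix()
    print("t",s["clock"],"pos",s["tool_pos"],"shift",Rm.T@(np.array(target)-s["tool_pos"]),"yaw",np.arctan2(Rm[1,0],Rm[0,0]),"tilt",Rm[:,2],"F",s["contact_force"],"op",s["opening"],s["finger_force"])
    return s
E
python3 -c "
from h import *
s=go([.518,.0565,.122]);print(s['q'])"
```

```text
clock: 1.77
tool_pos: [0.5028, 0.0402, 0.2234]
eef_rot: [0.983, 0.183, 0.002, -0.002]
contact_force: [0.8, -0.2, -0.2]
opening: 1.001
finger_force: 0.0
clock: 2.77
tool_pos: [0.4999, 0.0321, 0.223]
eef_rot: [0.65, 0.76, -0.0, -0.0]
contact_force: [0.5, 0.0, -0.1]
opening: 0.999
finger_force: 0.0
t 2.7667 pos [0.4999 0.0321 0.223 ] shift [0.0213 0.0217 0.101 ] yaw 1.7253469144059839 tilt [-0.0011 -0.     -1.    ] F [ 0.5008  0.0221 -0.0978] op 0.9986084944407397 0.0
[ 0.1819  0.5681 -0.5323  1.9219  0.407   0.7603 -0.4275]
```

```bash
python3 -m inch '1 .0105 .011 0 0 0 0;1 .0105 .011 0 0 0 0;1 0 0 .025 0 0 0;1 0 0 .025 0 0 0;1 0 0 .025 0 0 0;1 0 0 .015 0 0 0;1 0 0 .01 0 0 0;-1 0 0 0 0 0 0;-1 0 0 0 0 0 0;-1 0 0 0 0 0 0;-1 0 0 0 0 0 0;-1 0 0 0 0 0 0;-1 0 0 0 0 0 0;-1 0 0 0 0 0 0;-1 0 0 0 0 0 0;-1 0 0 0 0 0 0' 20
python3 -c "
from h import *
go([.518,.0565,.122])"
```

```text
clock: 4.1
tool_pos: [0.519, 0.0569, 0.1236]
eef_rot: [0.651, 0.759, 0.0, 0.0]
contact_force: [0.3, -0.3, 0.5]
opening: 0.341
finger_force: 0.0
t 4.1 pos [0.519  0.0569 0.1236] shift [-0.0002 -0.001   0.0016] yaw 1.7227236712434175 tilt [ 0.0003 -0.     -1.    ] F [ 0.2655 -0.329   0.5206] op 0.34127136186165785 0.0
```

```bash
python3 -m inch '-1 0 0 0 0 0 0;-1 0 0 0 0 0 0;-1 0 0 0 0 0 0;-1 -.008 0 0 0 0 0;-1 -.01 0 0 0 0 0;-1 -.01 0 0 0 0 0;-1 -.01 0 0 0 0 0;-1 -.01 0 0 0 0 0;-1 -.01 0 0 0 0 0;-1 -.01 0 0 0 0 0;-1 -.01 0 0 0 0 0;-1 -.01 0 0 0 0 0;-1 -.01 0 0 0 0 0;-1 -.01 0 0 0 0 0;-1 -.01 0 0 0 0 0;-1 -.01 0 0 0 0 0;-1 -.01 0 0 0 0 0;-1 -.01 0 0 0 0 0;-1 0 0 0 0 0 0'
python3 - <<'E'
from h import *
go([.518,.0565,.122])
p,d=snapshot("top");cv2.imwrite("pics/top1.png",p[...,::-1])
c=cv2.resize(p[150:290,205:385,::-1],None,fx=4,fy=4,interpolation=2);cv2.imwrite("pics/c1.png",cv2.convertScaleAbs(c,alpha=1.4))
E
```

```text
clock: 5.68
tool_pos: [0.5414, -0.0926, 0.1232]
eef_rot: [0.653, 0.758, -0.001, 0.001]
contact_force: [-0.1, 1.0, 0.0]
opening: 0.004
finger_force: 0.0
t 5.6833 pos [ 0.5414 -0.0926  0.1232] shift [ 0.151  -0.0011  0.0009] yaw 1.7191985167128014 tilt [-0.0001 -0.0018 -1.    ] F [-0.0989  1.0191  0.0094] op 0.0038017835975311487 0.0
```

View pics/c1.png

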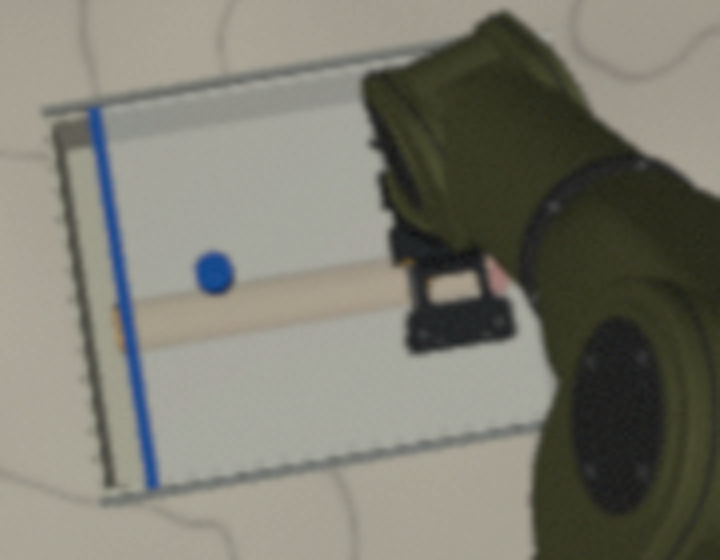

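The gripper shut on nothing: the opening is 0, and the knob is still at (258,218) with the cover unmoved. I'll rise, go to the knob's +y side and look from the side, then push it with the fingers set as a cradle.

```bash
python3 -m inch '-1 0 0 -.03 0 0 0;-1 0 0 -.03 0 0 0;-.6 .03 0 0 0 0 0;-.6 .03 0 0 0 0 0;-.6 .03 0 0 0 0 0;-.6 .03 0 0 0 0 0;-.6 .03 0 0 0 0 0;-.6 .035 0 0 0 0 0;-.6 0 0 .03 0 0 0;-.6 0 0 .015 0 0 0;-.6 0 0 0 0 0 0'
python3 - <<'E'
from h import *
go([.518,.0565,.122])
p,d=snapshot("side");cv2.imwrite("pics/side1.png",p[...,::-1])
c=cv2.resize(p[130:280,230:410,::-1],None,fx=4,fy=4,interpolation=2);cv2.imwrite("pics/c2.png",cv2.convertScaleAbs(c,alpha=1.4))
m=camera_model("side");s=get_state()
for q in (s["tool_pos"],[.518,.0565,.137],[.518,.0565,.101]):
    uv=cv2.projectPoints(np.array([q]),cv2.Rodrigues(m["view"][:3,:3])[0],m["view"][:3,3],m["intrinsics"],m["dist"])[0].ravel();print(uv,(uv-[230,130])*4)
E
```

```text
clock: 6.65
tool_pos: [0.5109, 0.0943, 0.1361]
eef_rot: [0.65, 0.76, -0.002, -0.002]
contact_force: [-0.5, -0.1, -0.5]
opening: 0.203
finger_force: 0.0
t 6.65 pos [0.5109 0.0943 0.1361] shift [-0.0385  0.0012  0.0141] yaw 1.726143373684123 tilt [-0.0052 -0.0011 -1.    ] F [-0.5495 -0.1495 -0.4567] op 0.20320837689029358 0.0
[297.5774 223.0846] [270.3098 372.3385]
[300.7549 215.1499] [283.0196 340.5995]
[300.452  221.8006] [281.8081 367.2025]
```

View pics/c2.png

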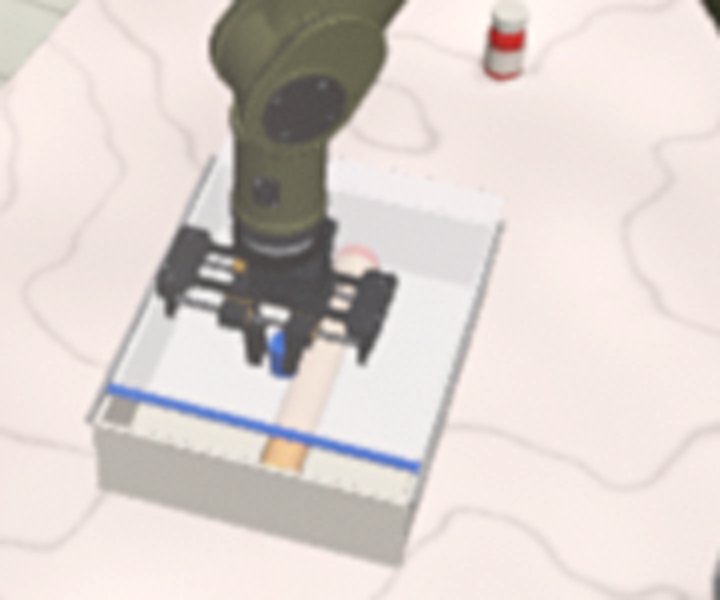

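The side crop shows the fingertips at (275,360), just on the +y side of the knob and laterally centred. I'll lower and push it towards −y.

```bash
python3 -m inch '-.6 0 .001 .017 0 0 0;-.6 -.01 0 0 0 0 0;-.6 -.006 0 0 0 0 0;-.6 -.008 0 0 0 0 0;-.6 -.01 0 0 0 0 0;-.6 -.01 0 0 0 0 0;-.6 -.01 0 0 0 0 0;-.6 -.01 0 0 0 0 0;-.6 -.01 0 0 0 0 0;-.6 -.01 0 0 0 0 0;-.6 -.01 0 0 0 0 0;-.6 -.01 0 0 0 0 0;-.6 -.01 0 0 0 0 0;-.6 -.01 0 0 0 0 0'
python3 - <<'E'
from h import *
go([.518,.0565,.122])
p,d=snapshot("top");cv2.imwrite("pics/top2.png",p[...,::-1])
for a,c,q in blobs(p,(100,120,40),(130,255,255),(200,150,400,285),10):
    print(a,c,q.min(0),q.max(0),onz("top",c,.101))
E
```

```text
clock: 7.87
tool_pos: [0.5332, -0.03, 0.1214]
eef_rot: [0.651, 0.759, -0.0, 0.0]
contact_force: [0.2, -0.6, 0.5]
opening: 0.199
finger_force: 0.0
t 7.8667 pos [ 0.5332 -0.03    0.1214] shift [ 0.0878 -0.0019 -0.0006] yaw 1.7227767549684683 tilt [-0.     -0.0001 -1.    ] F [ 0.2031 -0.5827  0.537 ] op 0.1990655412047628 0.0
212 [235.3632 223.3585] [227 177] [243 271] [[0.5075 0.1248 0.101 ]]
65 [258.0923 217.9231] [254 214] [262 222] [[0.5224 0.0595 0.101 ]]
```

Run:
```python
from h import *
print(r.nose_length)
p,d=snapshot("side");cv2.imwrite("pics/side2.png",p[...,::-1])
c=cv2.resize(p[160:260,245:365,::-1],None,fx=6,fy=6,interpolation=2);cv2.imwrite("pics/c3.png",cv2.convertScaleAbs(c,alpha=1.5))
m=camera_model("side");s=get_state();print(s["tool_pos"])
t=s["tool_pos"]
for q in (t,t-[0,0,.011]):
    uv=cv2.projectPoints(np.array([q]),cv2.Rodrigues(m["view"][:3,:3])[0],m["view"][:3,3],m["intrinsics"],m["dist"])[0].ravel();print((uv-[245,160])*6)
for a,c,q in blobs(p,(100,120,40),(130,255,255),(245,160,365,275),8): print(a,c,q.min(0),q.max(0))
```

```text
0.011
[ 0.5332 -0.0316  0.1212]
[374.7462 240.4689]
[374.0135 252.7489]
46 [300.8913 217.8913] [298 214] [303 223]
88 [296.7386 236.875 ] [258 227] [333 246]
```

View pics/c3.png

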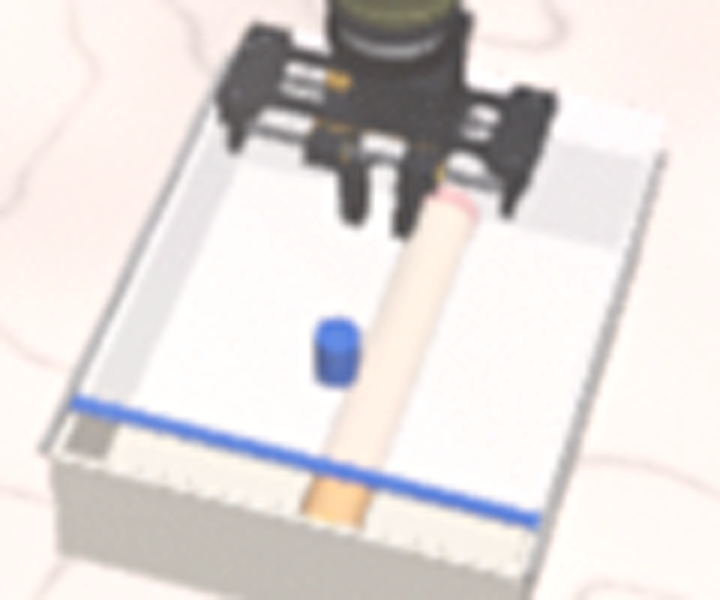

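The crop shows the fingertips at about (378,229), which is 24 px (about 20 mm) higher than the reported pose projects, and the knob untouched at (337,352). So the tips ran over the knob. I'll probe down gently for contact with the cover.

```bash
for i in 1; do python3 -m inch '-.6 0 0 .004 0 0 0;-.6 0 0 .003 0 0 0;-.6 0 0 0 0 0 0'; python3 -m inch '-.6 0 0 .003 0 0 0;-.6 0 0 0 0 0 0';python3 -m inch '-.6 0 0 .003 0 0 0;-.6 0 0 0 0 0 0';  done
```

```text
clock: 8.22
tool_pos: [0.5326, -0.0281, 0.1137]
eef_rot: [0.651, 0.759, -0.0, -0.001]
contact_force: [0.2, -0.6, -0.1]
opening: 0.198
finger_force: 0.0
clock: 8.38
tool_pos: [0.5328, -0.0284, 0.111]
eef_rot: [0.651, 0.759, -0.0, -0.0]
contact_force: [-0.0, -0.6, -0.6]
opening: 0.202
finger_force: 0.0
clock: 8.55
tool_pos: [0.5329, -0.0288, 0.108]
eef_rot: [0.651, 0.759, -0.0, -0.0]
contact_force: [-0.2, -0.5, -0.2]
opening: 0.2
finger_force: 0.0
```

```bash
python3 -m inch '-.6 0 0 .003 0 0 0;-.6 0 0 .003 0 0 0;-.6 0 0 0 0 0 0'; python3 -m inch '-.6 0 0 .003 0 0 0;-.6 0 0 .002 0 0 0;-.6 0 0 0 0 0 0';python3 - <<'E'
from h import *
p,d=snapshot("side");cv2.imwrite("pics/side3.png",p[...,::-1])
p,d=snapshot("top");cv2.imwrite("pics/top3.png",p[...,::-1])
s=get_state();print(s["contact_force"],s["tool_pos"])
E
```

```text
clock: 8.8
tool_pos: [0.5327, -0.0291, 0.1018]
eef_rot: [0.651, 0.759, -0.0, -0.0]
contact_force: [-0.6, -0.0, 0.5]
opening: 0.197
finger_force: 0.0
clock: 9.05
tool_pos: [0.5328, -0.029, 0.097]
eef_rot: [0.651, 0.759, -0.0, -0.0]
contact_force: [-0.2, -0.2, 0.2]
opening: 0.201
finger_force: 0.0
[-0.1099  0.3732 -0.5679] [ 0.533  -0.029   0.0973]
```

```bash
for i in 1; do python3 -m inch '-.6 0 0 .003 0 0 0;-.6 0 0 0 0 0 0'|grep -E 'pos|force'; python3 -m inch '-.6 0 0 .002 0 0 0;-.6 0 0 0 0 0 0'|grep -E 'pos|contact'; python3 -m inch '-.6 0 0 .002 0 0 0;-.6 0 0 0 0 0 0'|grep -E 'pos|contact'; done
```

```text
tool_pos: [0.5329, -0.029, 0.0941]
contact_force: [0.8, 0.1, 0.0]
finger_force: 0.0
tool_pos: [0.5329, -0.029, 0.0921]
contact_force: [0.5, -0.0, 0.1]
tool_pos: [0.533, -0.029, 0.0901]
contact_force: [0.3, -0.5, -0.6]
```

```bash
python3 -m inch '-.6 0 0 .002 0 0 0;-.6 0 0 0 0 0 0'|grep -E 'pos|contact'; python3 -m inch '-.6 0 0 .002 0 0 0;-.6 0 0 0 0 0 0'|grep -E 'pos|contact'; python3 -m inch '-.6 0 0 .002 0 0 0;-.6 0 0 0 0 0 0'|grep -E 'pos|contact'
python3 - <<'E'
from h import *
p,d=snapshot("side");cv2.imwrite("pics/side4.png",p[...,::-1])
c=cv2.resize(p[160:260,245:365,::-1],None,fx=6,fy=6,interpolation=2);cv2.imwrite("pics/c4.png",cv2.convertScaleAbs(c,alpha=1.5))
m=camera_model("side");t=get_state()["tool_pos"]
for q in (t,t-[0,0,.011]):
    uv=cv2.projectPoints(np.array([q]),cv2.Rodrigues(m["view"][:3,:3])[0],m["view"][:3,3],m["intrinsics"],m["dist"])[0].ravel();print((uv-[245,160])*6)
E
```

```text
tool_pos: [0.533, -0.029, 0.0881]
contact_force: [-0.0, 0.6, -0.6]
tool_pos: [0.5332, -0.029, 0.0863]
contact_force: [-0.3, -0.3, 0.2]
tool_pos: [0.5332, -0.029, 0.0861]
contact_force: [-4.4, -0.6, 17.4]
[370.5311 282.0594]
[369.8282 293.9644]
```

View pics/c4.png

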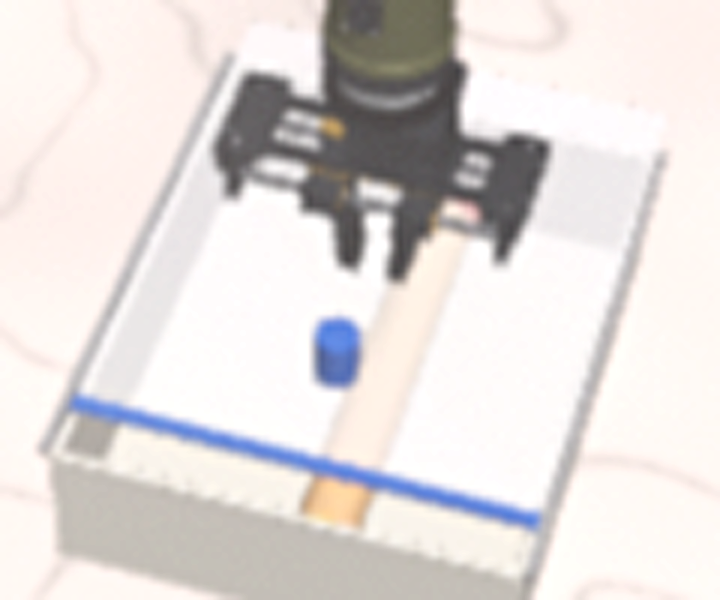

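Contact with the cover came at TCP z = 0.086, so the real tips stand about 26 mm higher than reported (tip z ≈ TCP z + 0.015). Now I'll push the knob with that corrected.

```bash
python3 -m inch '-.6 0 0 -.03 0 0 0;-.6 0 0 -.026 0 0 0;-.6 .03 -.001 0 0 0 0;-.6 .03 -.001 0 0 0 0;-.6 .03 0 0 0 0 0;-.6 .035 0 0 0 0 0;-.6 0 0 0 0 0 0;-.6 0 0 .02 0 0 0;-.6 0 0 .02 0 0 0;-.6 0 0 .008 0 0 0;-.6 0 0 0 0 0 0'
python3 -c "
from h import *
go([.518,.0565,.092])"
```

```text
clock: 11.12
tool_pos: [0.5109, 0.0938, 0.0908]
eef_rot: [0.651, 0.759, -0.002, -0.001]
contact_force: [0.3, -0.0, -0.2]
opening: 0.198
finger_force: 0.0
t 11.1167 pos [0.5109 0.0938 0.0908] shift [-0.0379  0.0014 -0.0011] yaw 1.7232345802875737 tilt [-0.0035 -0.0014 -1.    ] F [ 0.3272 -0.0242 -0.2285] op 0.19829504236992548 0.0
```

```bash
python3 -m inch '-.6 -.008 .001 -.001 0 0 0;-.6 -.004 0 0 0 0 0;-.6 -.004 0 0 0 0 0;-.6 -.006 0 0 0 0 0;-.6 -.008 0 0 0 0 0;-.6 -.01 0 0 0 0 0;-.6 -.01 0 0 0 0 0;-.6 -.01 0 0 0 0 0;-.6 -.01 0 0 0 0 0;-.6 -.01 0 0 0 0 0;-.6 -.01 0 0 0 0 0;-.6 -.01 0 0 0 0 0;-.6 -.01 0 0 0 0 0;-.6 -.01 0 0 0 0 0'
python3 - <<'E'
from h import *
go([.518,.0565,.092])
p,d=snapshot("top");cv2.imwrite("pics/top5.png",p[...,::-1])
for a,c,q in blobs(p,(100,120,40),(130,255,255),(200,150,400,285),10):
    print(a,c,q.min(0),q.max(0),onz("top",c,.101))
E
```

```text
clock: 12.28
tool_pos: [0.5314, -0.0252, 0.0934]
eef_rot: [0.651, 0.759, -0.0, -0.0]
contact_force: [-0.5, 3.9, 2.0]
opening: 0.202
finger_force: 1.3
t 12.2833 pos [ 0.5314 -0.0252  0.0934] shift [ 0.0828 -0.0009  0.0014] yaw 1.7227055855016715 tilt [-0.0001 -0.     -1.    ] F [-0.4607  3.8765  2.0334] op 0.20242170822190522 1.284745912416838
26 [263.6923 176.3077] [262 171] [265 181] [[0.6455 0.0425 0.101 ]]
159 [273.0314 229.0063] [266 193] [280 265] [[0.4897 0.0169 0.101 ]]
```

The cover is sliding with 3.9 N on the tool. On to the stop.

```bash
python3 -m inch '-.6 -.01 0 0 0 0 0;-.6 -.01 0 0 0 0 0;-.6 -.01 0 0 0 0 0;-.6 -.01 0 0 0 0 0;-.6 -.01 0 0 0 0 0;-.6 -.008 0 0 0 0 0;-.6 0 0 0 0 0 0'|grep -E 'pos|contact'; python3 -m inch '-.6 -.005 0 0 0 0 0;-.6 -.003 0 0 0 0 0;-.6 0 0 0 0 0 0'|grep -E 'pos|contact'; python3 -m inch '-.6 -.003 0 0 0 0 0;-.6 -.002 0 0 0 0 0;-.6 0 0 0 0 0 0'|grep -E 'pos|contact'
```

```text
tool_pos: [0.5406, -0.0848, 0.0933]
contact_force: [-0.3, 0.2, 0.7]
tool_pos: [0.541, -0.0874, 0.0934]
contact_force: [-1.4, 4.5, -0.1]
tool_pos: [0.5411, -0.0877, 0.0935]
contact_force: [-4.0, 12.3, 1.6]
```

```bash
python3 -m inch '-.6 .008 0 0 0 0 0;-.6 .006 0 -.03 0 0 0;-.6 0 0 -.035 0 0 0;1 -.03 0 -.035 0 0 0;1 -.03 0 0 0 0 0;1 0 0 0 0 0 0'|grep -E 'pos|contact'
python3 - <<'E'
from h import *
for n,roi in(("top",(205,150,390,290)),("side",(235,150,385,275))):
    p,d=snapshot(n);cv2.imwrite(f"pics/{n}6.png",p[...,::-1])
    for a,c,q in blobs(p,(100,120,40),(130,255,255),roi,10):
        vx,vy,x,y=cv2.fitLine(q.astype(np.float32),2,0,.01,.01).ravel()
        t=(q-[x,y])@[vx,vy];e=[[x+vx*k,y+vy*k] for k in(t.min(),t.max())]
        print(n,"blue",a,c,onz(n,c,.101),onz(n,e,.101).ravel())
    for a,c,q in blobs(p,(5,45,60),(35,255,255),roi,40):
        rc=cv2.minAreaRect(q.astype(np.float32)); b=cv2.boxPoints(rc)
        print(n,"wood",a,rc,onz(n,b,.028).ravel()[[0,1,3,4,6,7,9,10]],q.min(0),q.max(0))
    x0,y0,x1,y1=roi
    if n=="top":
        c=cv2.resize(p[y0:y1,x0:x1,::-1],None,fx=4,fy=4,interpolation=2);cv2.imwrite("pics/c6.png",cv2.convertScaleAbs(c,alpha=1.4))
E
```

```text
tool_pos: [0.5497, -0.1456, 0.1916]
contact_force: [-0.1, -0.6, -1.6]
top blue 205 [292.4439 213.878 ] [[ 0.5328 -0.0394  0.101 ]] [ 0.6699 -0.0175  0.101   0.3976 -0.061   0.101 ]
top blue 67 [315.9254 208.    ] [[ 0.549  -0.1075  0.101 ]] [ 0.5377 -0.0985  0.101   0.5593 -0.1156  0.101 ]
top wood 52 ((325.1216125488281, 218.729736328125), (7.726752281188965, 13.1519193649292), 80.53767395019531) [ 0.5377 -0.1191  0.5438 -0.1588  0.5203 -0.1618  0.5143 -0.1223] [318 214] [331 222]
top wood 826 ((262.2601013183594, 227.1907501220703), (14.597492218017578, 60.06258773803711), 81.25383758544922) [ 0.5151  0.1437  0.5407 -0.0367  0.4964 -0.0425  0.4712  0.1367] [232 216] [292 238]
side blue 45 [313.8222 185.5333] [[ 0.5508 -0.1271  0.101 ]] [ 0.5613 -0.1488  0.101   0.5405 -0.106   0.101 ]
side blue 12 [278.1667 195.0833] [[ 0.6475 -0.0216  0.101 ]] [ 0.6672 -0.0182  0.101   0.6292 -0.0248  0.101 ]
side blue 12 [315.5 204. ] [[ 0.506  -0.0447  0.101 ]] [ 0.5262 -0.041   0.101   0.4859 -0.0483  0.101 ]
side blue 18 [335.5    208.7778] [[ 0.432  -0.0567  0.101 ]] [ 0.4632 -0.052   0.101   0.4006 -0.0615  0.101 ]
side wood 452 ((307.31036376953125, 226.22413635253906), (10.39893913269043, 44.381187438964844), 21.801406860351562) [ 0.5155  0.1078  0.547  -0.0993  0.5057 -0.0982  0.4773  0.1075] [295 205] [319 247]
```

View pics/c6.png

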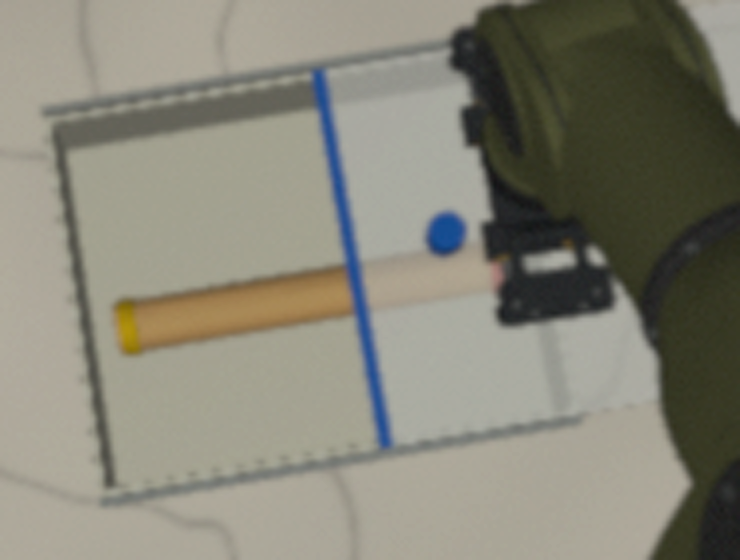

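The crop shows the cover open: the strip runs from (320,70) to (385,445), the knob is at (447,232), and the pin runs from its yellow end (125,325) to (500,270) under the cover. The grasp target is world (0.508, 0.035), yaw 1.711. I'll go over it and descend.

```bash
python3 -m inch '1 .03 -.002 0 0 0 0;1 .03 -.002 0 0 0 .012;1 .03 -.003 0 0 0 0;1 .03 -.003 0 0 0 0;1 .03 -.002 0 0 0 0;1 .03 -.002 0 0 0 0;1 .005 0 0 0 0 0;1 0 0 .03 0 0 0;1 0 0 .03 0 0 0;1 0 0 .02 0 0 0;1 0 0 0 0 0 0'|grep -E 'contact'
python3 -c "
from h import *
s=go([.5081,.035,-.002]);print(s['q'])"
```

```text
contact_force: [-0.1, 0.8, 0.7]
t 14.9333 pos [0.505  0.0438 0.1066] shift [-0.009   0.0028  0.1086] yaw 1.712861825416831 tilt [-0.008  -0.0022 -1.    ] F [-0.0662  0.7513  0.7389] op 0.9966800761040312 0.0
[ 0.0806  0.7562 -0.4245  2.006   0.6113  0.5153 -0.645 ]
```

```bash
python3 -m inch '1 -.009 .003 0 0 0 0;1 0 0 .02 0 0 0;1 0 0 .02 0 0 0;1 0 0 .02 0 0 0;1 0 0 .02 0 0 0;1 0 0 .01 0 0 0;1 0 0 0 0 0 0'|grep -E 'contact'
python3 - <<'E'
from h import *
s=go([.5081,.035,-.002]);print(s['q'])
p,d=snapshot("side");cv2.imwrite("pics/side7.png",p[...,::-1])
c=cv2.resize(p[160:260,245:365,::-1],None,fx=6,fy=6,interpolation=2);cv2.imwrite("pics/c7.png",cv2.convertScaleAbs(c,alpha=1.5))
E
```

```text
contact_force: [-0.5, 0.1, 0.1]
t 15.5167 pos [0.5127 0.035  0.0195] shift [ 0.0007 -0.0045  0.0216] yaw 1.7106834326308133 tilt [-0.0006 -0.0009 -1.    ] F [-0.5273  0.1224  0.0982] op 0.9996891019980763 0.0
[-0.001   0.9041 -0.2606  2.0268  0.7424  0.3054 -0.7435]
```

View pics/c7.png

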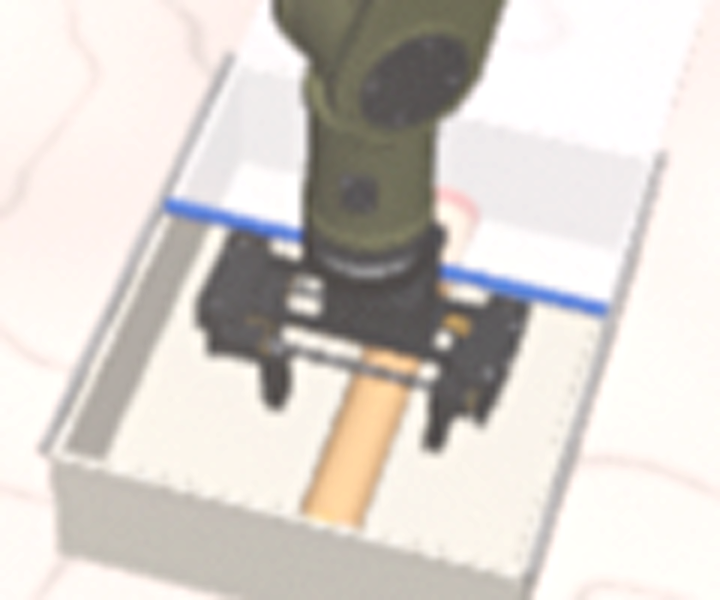

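The fingers straddle the pin: tips at (275,405) and (437,445), pin between. I'll lower the rest and close.

```bash
python3 -m inch '1 0 -.0045 .01 0 0 0;1 0 0 .007 0 0 0;1 0 0 .004 0 0 0;1 0 0 0 0 0 0'; python3 -m inch '-1 0 0 0 0 0 0;-1 0 0 0 0 0 0;-1 0 0 0 0 0 0;-1 0 0 0 0 0 0;-1 0 0 0 0 0 0;-1 0 0 0 0 0 0;-1 0 0 0 0 0 0;-1 0 0 0 0 0 0;-1 0 0 0 0 0 0;-1 0 0 0 0 0 0' 55
python3 -c "
from h import *
s=go([.5081,.035,-.002]);print(s['q'])"
```

```text
clock: 15.9
tool_pos: [0.5085, 0.0349, -0.0008]
eef_rot: [0.656, 0.755, 0.0, 0.0]
contact_force: [-0.1, -0.5, 0.4]
opening: 1.001
finger_force: 0.0
clock: 16.73
tool_pos: [0.508, 0.0349, -0.001]
eef_rot: [0.656, 0.755, -0.0, 0.0]
contact_force: [-0.9, 0.6, 1.1]
opening: 0.439
finger_force: 54.9
t 16.7333 pos [ 0.508   0.0349 -0.001 ] shift [0.0001 0.0002 0.001 ] yaw 1.7110476851414211 tilt [-0.0001 -0.0002 -1.    ] F [-0.8873  0.6144  1.1376] op 0.4391416659343657 54.94020402431488
[-0.0364  0.938  -0.2028  2.0438  0.7729  0.2351 -0.7762]
```

Gripped at 55 N. I'll lift 2 mm, then pivot about the red end in steps.

```bash
python3 -m inch '-1 0 0 -.002 0 0 0;-1 .0006 0 -.006 0 .03 0;-1 .0006 0 -.006 0 .03 0;-1 .0006 0 -.006 0 .03 0;-1 .0006 0 -.006 0 .03 0;-1 .0006 0 -.006 0 .03 0;-1 0 0 0 0 0 0'
python3 -c "
from h import *
s=go([.5081,.035,-.002]);print(s['q'])"
```

```text
clock: 17.32
tool_pos: [0.5082, 0.0337, 0.0314]
eef_rot: [0.656, 0.751, 0.049, -0.056]
contact_force: [-0.1, -0.5, -2.1]
opening: 0.44
finger_force: 54.9
t 17.3167 pos [0.5082 0.0337 0.0314] shift [-0.0037  0.0001  0.0332] yaw 1.7064705154031767 tilt [-0.0202  0.1479 -0.9888] F [-0.1135 -0.546  -2.1375] op 0.4401395738063327 54.90052230656147
[ 0.2255  0.9183 -0.4729  2.0155  0.6928  0.3499 -0.605 ]
```

```bash
python3 -m inch '-1 .001 0 -.006 0 .03 0;-1 .001 0 -.006 0 .03 0;-1 .001 0 -.006 0 .03 0;-1 .001 0 -.006 0 .03 0;-1 .001 0 -.006 0 .03 0;-1 0 0 0 0 0 0'
cat >> h.py <<'E'
def pinlook(tag):
    for n,roi in(("top",(130,150,390,290)),("side",(225,150,385,300))):
        p,d=snapshot(n);cv2.imwrite(f"pics/{n}_{tag}.png",p[...,::-1])
        c=cv2.resize(p[150:300,205:385,::-1],None,fx=4,fy=4,interpolation=2);cv2.imwrite(f"pics/c_{n}_{tag}.png",cv2.convertScaleAbs(c,alpha=1.4))
        for a,c,q in blobs(p,(22,130,60),(35,255,255),roi,8): print(n,"yellow",a,c,q.min(0),q.max(0))
        for a,c,q in blobs(p,(100,120,40),(130,255,255),roi,10): print(n,"blue",a,c)
def tri(u1,u2):
    "triangulate top,side pixels"
    P=[];x=[]
    for n,u in(("top",u1),("side",u2)):
        m=camera_model(n);P.append(m["view"][:3]);x.append(cv2.undistortPoints(np.array(u,float).reshape(1,1,2),m["intrinsics"],m["dist"]).reshape(2,1))
    X=cv2.triangulatePoints(P[0],P[1],x[0],x[1]).ravel();return X[:3]/X[3]
def tobox(w): 
    d=np.array(w)-[.5287,-.0072,0];return np.array([d[0]*.9876+d[1]*.157,-d[0]*.157+d[1]*.9876,d[2]])
E
python3 -c "
from h import *
s=go([.5081,.035,-.002]);print(s['q'],tobox(s['tool_pos']));pinlook('a')"
```

```text
clock: 17.82
tool_pos: [0.5082, 0.0329, 0.061]
eef_rot: [0.65, 0.745, 0.098, -0.113]
contact_force: [1.1, -0.9, -2.4]
opening: 0.442
finger_force: 54.9
t 17.8167 pos [0.5082 0.0329 0.061 ] shift [-0.0166  0.0003  0.0608] yaw 1.707086764796856 tilt [-0.041   0.292  -0.9555] F [ 1.128  -0.852  -2.3675] op 0.4420868065319172 54.89925691857934
[ 0.4473  0.9456 -0.7029  1.9726  0.5952  0.4656 -0.436 ] [-0.014   0.0428  0.061 ]
top yellow 57 [240.6491 226.2632] [238 220] [243 233]
top blue 44 [285.7045 176.7727]
top blue 88 [297.6364 243.5682]
side yellow 14 [302.2857 228.5714] [298 227] [305 232]
side blue 11 [277.1818 194.8182]
side blue 12 [339.5833 209.75  ]
```

```bash
python3 -c "
from h import *
w=tri([240.6,226.3],[302,228.6]);print(w,tobox(w))"
```

```text
[0.4916 0.1065 0.1339] [-0.0188  0.1181  0.1339]
```

View pics/c_side_a.png

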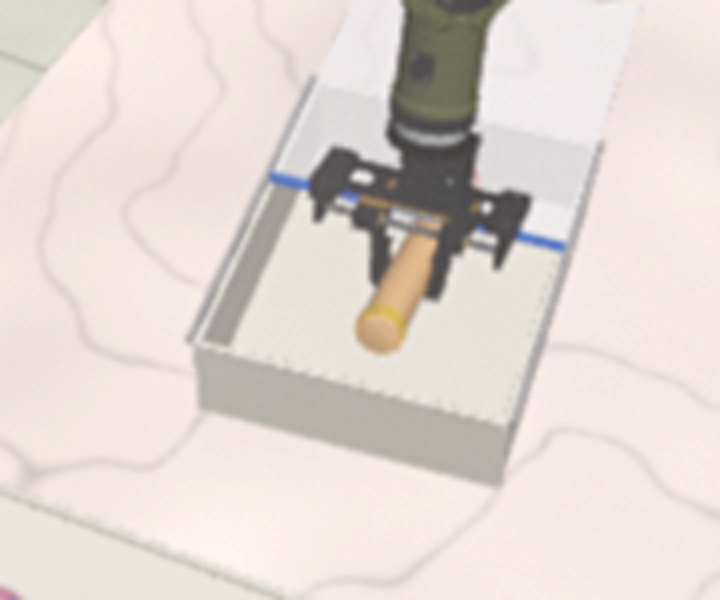

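The crop shows the pin slanting, yellow ring at (382,320) above the floor near the +y wall, cover edge behind the gripper. I'll draw it out along its axis (tool +x).

```bash
python3 -m inch '-1 .008 0 0 0 0 0;-1 .01 0 0 0 0 0;-1 .01 0 0 0 0 0;-1 .01 0 0 0 0 0;-1 .002 0 0 0 0 0;-1 0 0 0 0 0 0;-1 0 0 0 0 0 0' | grep -E 'pos|force|open'
python3 -c "
from h import *
s=go([.5081,.035,-.002]);print(s['q'],tobox(s['tool_pos']));pinlook('b')"
```

```text
tool_pos: [0.5027, 0.0727, 0.0733]
contact_force: [0.1, 0.3, -2.2]
opening: 0.441
finger_force: 54.9
t 18.5 pos [0.5027 0.0727 0.0733] shift [-0.0586  0.0001  0.0608] yaw 1.711647077636218 tilt [-0.0414  0.2919 -0.9556] F [ 0.1076  0.2983 -2.1573] op 0.4410005986215519 54.89915007725358
[ 0.3705  0.9141 -0.6971  1.9959  0.5781  0.439  -0.4991] [-0.0132  0.083   0.0733]
top yellow 62 [225.9194 227.5484] [223 221] [228 235]
top blue 27 [285.0741 173.2222]
top blue 75 [297.92   243.7067]
side yellow 14 [298.2143 234.2857] [294 233] [301 237]
side blue 13 [339.7692 209.8462]
```

No contact force beyond the pin's weight. Continuing the draw.

```bash
python3 -m inch '-1 .01 0 0 0 0 0;-1 .012 0 0 0 0 0;-1 .012 0 0 0 0 0;-1 .012 0 0 0 0 0;-1 .012 0 0 0 0 0;-1 .002 0 0 0 0 0;-1 0 0 0 0 0 0' | grep -E 'pos|force|open';  python3 -m inch '-1 .01 0 0 0 0 0;-1 .012 0 0 0 0 0;-1 .012 0 0 0 0 0;-1 .012 0 0 0 0 0;-1 .008 0 0 0 0 0;-1 0 0 0 0 0 0;-1 0 0 0 0 0 0' | grep -E 'pos|force|open'
python3 -c "
from h import *
s=go([.5081,.035,-.002]);print(s['q'],tobox(s['tool_pos']));pinlook('c')
w=tri([225.9,227.5],[298.2,234.3]);print(w,tobox(w))"
```

```text
tool_pos: [0.4945, 0.1311, 0.0917]
contact_force: [-0.2, -0.3, -2.7]
opening: 0.439
finger_force: 54.9
tool_pos: [0.4874, 0.181, 0.1072]
contact_force: [0.9, -1.0, -1.6]
opening: 0.445
finger_force: 54.9
t 19.7667 pos [0.4874 0.181  0.1072] shift [-0.1732 -0.0001  0.0608] yaw 1.7123289500733239 tilt [-0.0413  0.2923 -0.9554] F [ 0.873  -0.9545 -1.6101] op 0.44545517051664885 54.89890996366739
[ 0.1559  0.8384 -0.6872  2.0106  0.5165  0.4078 -0.664 ] [-0.0113  0.1924  0.1072]
top yellow 64 [184.3281 232.1406] [182 225] [187 239]
top blue 41 [285.5854 176.2195]
side yellow 19 [287.7895 253.6842] [282 252] [291 257]
side blue 25 [314.92 185.72]
side blue 19 [279.7368 195.4737]
side blue 38 [327.8158 206.9737]
[0.4869 0.1458 0.1495] [-0.0173  0.1576  0.1495]
```

View pics/c_side_c.png

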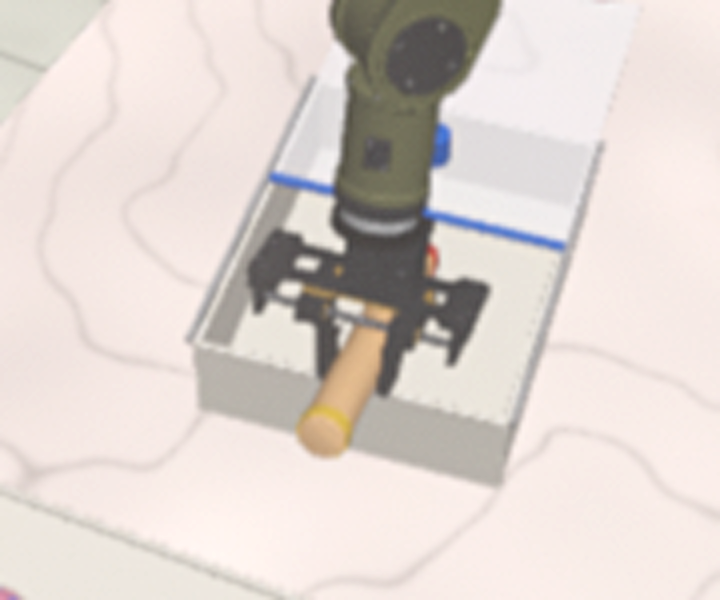

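The crop shows the red ring at (430,258), already outside the cover strip, and the yellow end beyond the wall. I'll lift straight up, level, and draw back a little over the box.

```bash
python3 -m inch '-1 .003 0 -.0095 0 0 0;-1 .0045 0 -.0145 0 0 0;-1 .0045 0 -.0145 0 0 0;-1 .0045 0 -.0145 0 0 0;-1 .0045 0 -.0145 0 0 0;-1 .0045 0 -.0145 0 0 0;-1 .002 0 -.006 0 0 0;-1 0 0 0 0 0 0;-1 0 0 0 0 -.03 0;-1 0 0 0 0 -.03 0;-1 0 0 0 0 -.03 0;-1 0 0 0 0 -.03 0;-1 0 0 0 0 -.03 0;-1 0 0 0 0 -.03 0;-1 0 0 0 0 -.03 0;-1 0 0 0 0 -.03 0;-1 0 0 0 0 -.03 0;-1 0 0 0 0 -.027 0' | grep -E 'pos|force|open'
python3 -m inch '-1 -.007 0 0 0 0 0;-1 -.01 0 0 0 0 0;-1 -.01 0 0 0 0 0;-1 -.01 0 0 0 0 0;-1 -.01 0 0 0 0 0;-1 -.01 0 0 0 0 0;-1 -.004 0 0 0 0 0;-1 0 0 0 0 0 0;-1 0 0 0 0 0 0;-1 0 0 0 0 0 0' | grep -E 'pos|force|open'
python3 -c "
from h import *
s=go([.5081,.035,-.002]);print(s['qd'],tobox(s['tool_pos']));pinlook('d')"
```

```text
tool_pos: [0.487, 0.1805, 0.1984]
contact_force: [-0.6, 0.5, -2.7]
opening: 0.44
finger_force: 54.9
tool_pos: [0.496, 0.1211, 0.1992]
contact_force: [0.8, -0.3, -0.7]
opening: 0.44
finger_force: 54.9
t 22.2 pos [0.496  0.1211 0.1992] shift [-0.0877 -0.0002  0.2008] yaw 1.711605934683946 tilt [-0.0001  0.0038 -1.    ] F [ 0.7948 -0.3276 -0.6678] op 0.4400094697049428 54.8968967422843
[-0.0094 -0.0012 -0.0015 -0.0029  0.001   0.0029 -0.0006] [-0.0122  0.1318  0.1992]
top yellow 75 [195.6    226.1067] [193 219] [199 233]
top blue 81 [287.1852 184.7654]
top blue 66 [315.9697 207.9394]
side yellow 32 [291.9062 230.    ] [286 228] [296 234]
side blue 17 [336.     208.8824]
```

View pics/c_side_d.png

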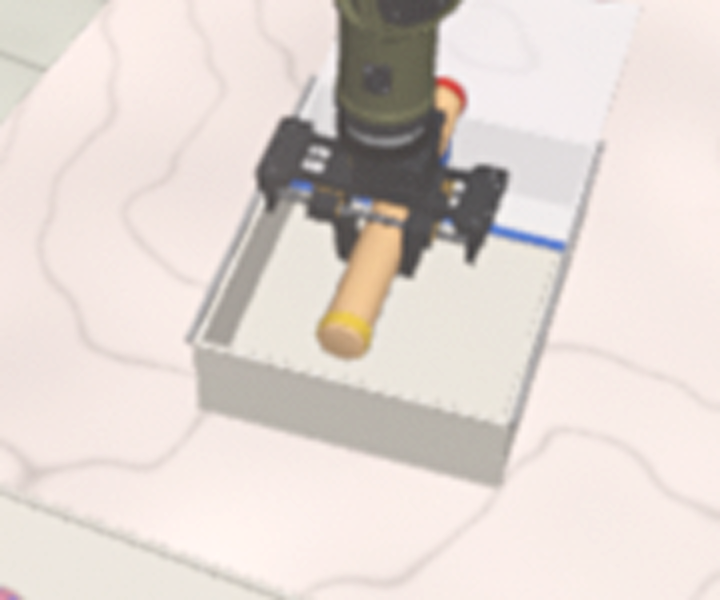

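The crop shows the pin held level over the box, yellow ring at (345,330) and red ring at (452,92), with the cover still open. I'll check both heights and hand in if they pass.

Run:
```python
from h import *
c={}
for n,roi in(("top",(260,150,390,290)),("side",(285,150,340,200))):
    p=cv2.imread(f"pics/{n}_d.png")[...,::-1].copy()
    b=blobs(p,(0,120,60),(6,255,255),roi,5)+blobs(p,(172,120,60),(180,255,255),roi,5)
    b=max(b,key=lambda t:t[0],default=None); c[n]=b and b[1]; print(n,b and (b[0],b[1]))
y=tri([195.6,226.1],[291.9,230]);print("yellow",y,tobox(y))
if c["top"] is not None and c["side"] is not None:
    w=tri(c["top"],c["side"]);print("red",w,tobox(w))
    if min(w[2],y[2])>.2 and abs(w[2]-y[2])<.03 and np.linalg.norm(w-y)>.25: print("finish",r.finish_job())
```

```text
top (np.int32(54), array([303.6481, 208.0926]))
side (np.int32(14), array([317.7143, 171.6429]))
yellow [0.4781 0.2115 0.2493] [-0.0156  0.2239  0.2493]
red [ 0.5192 -0.0649  0.243 ] [-0.0184 -0.0555  0.243 ]
the job is handed in; nothing more can be done
finish None
```

The job is handed in: the cover is open at its stop, and the pin is held level and still in the gripper, its underside about 10 cm above the box rim, with no sign of contact with the cupcakes or jar. I was not shown the verdict.

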